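# Load the drawplate into the spring-loaded holder of the wire drawing stand

### The arm

A 7-joint arm with a two-finger parallel gripper is mounted at the origin on the work surface. World frame = base frame: x ahead of the robot, y to its left, z up, the work surface at z = 0. Lengths are in mm, angles in degrees, forces in N, time in s.
With the tool pointing down it reaches from about 425 to 1025 mm from the base axis. Payload 9.4 kg.
Tool frame: the origin (TCP) lies midway between the tips of the shut fingers; the grasp point (between the pads) lies robot.grip_depth behind it (robot.grip_depth is the distance from the TCP to the grasp point, in mm); z points along the fingers, y is the line along which they close (so a half turn about z gives the same grasp; the last joint's range is limited). The gripper opens to 93 mm and grips with 3 to 60 N. Pads are 15 mm wide; open, the fingers measure 128 mm over their backs; the gripper's body (75 mm by 188 mm) begins 65 mm behind the grasp point.
Start: joints at [-68.967, 34.337, -0.143, 91.639, 0.103, 54.024, -4.572], TCP at [311.301, 654.764, 218.618] pointing down, gripper open.
Joint ranges: [-147.43, 147.43], [-19.82, 112.94], [-74.19, 73.91], [6.32, 146.72], [-59.91, 239.91], [6.04, 106.73], [-150.56, 150.56]. Speed limits (degrees/s): [127.2, 127.2, 172.46, 172.46, 180, 180, 180].

### API

Orientations are given as [roll, pitch, yaw] about the fixed x, y, z axes, in that order (R = Rz(yaw) Ry(pitch) Rx(roll)).
In Python, from bench import robot gives the robot as it stands.
- The arm moves only by the tool servo_tool, never from a script. Its argument "increments" is a list of rows, each an object of numbers: "ax", "ay", "az": the turn, a rotation vector about the world's x, y, z in rad; "dx", "dy", "dz": the shift along the world's x, y, z in cm; "grip": the finger opening in cm, from 0 to 9.3. In form: [{"ax": .., "ay": .., "az": .., "dx": .., "dy": .., "dz": .., "grip": ..}, ...]. A call has 1 to 12 rows; each row shifts and turns the commanded pose from where the row before left it; what a row does not reach is not made up. A row lasts 1/8 s, in which the tool goes at most 62.5 mm and 10.7 degrees, less where a joint would pass 70% of its speed; a pose out of reach is approached as far as the arm can. A call is refused whole if a number of a shift passes 6.25 or a number of a turn 0.188, either way. A call with a gripper value outside its range is refused whole. The fingers move at their own pace and stop on an object; "newtons" is the grip in N (left out, the last holds). Time passes only in rows, so rows that do not move let the fingers close. It gives the time, the measured TCP pose, the force, the opening and the grip force at its end, in the units of the state.
- robot.sense(): the state, without advancing time (a new reading comes with each control period).
- robot.get_image(name): name is "scene" or "top" or "wrist"; returns the picture (420x560x3 uint8, red, green, blue); there is no depth.
- robot.get_calibration(name): a dict with "intrinsics" (3x3 intrinsics, pixels), "camera_from_world" (4x4, takes a point from world to camera coordinates); the wrist camera has in their place "hand_eye" (4x4, takes a point from camera to tool coordinates, whose origin is the TCP and whose axes are the flange's). Camera axes: x right, y down, z forward; pixel columns grow to the right and rows downward; lengths in mm; the calibration is good to about 2 mm. The wrist camera is an equidistant fisheye: a pixel r from the principal point sees the ray r / f radians off the axis. A picture is of the moment at which its call begins: read the wrist's pose just before it. get_calibration takes no time and is no camera call.
- robot.hand_in(): hands the job in; it is judged then, once.
The state is a dict: "time_s": time; "joint_pos": joint angles; "dq": joint speeds; "effort": joint torques, N m; "eef_pos": TCP position; "tool_rot": TCP orientation; "ft_force": force on the tool from outside, world axes, zero at the start; "wrist_torque": the same for the moment, N m; "grip_width": finger opening in mm; "grasp_force": force on a finger pad.
Only numpy, scipy, OpenCV 4.12 (cv2) and the standard library are available. Lean on these libraries where they do the work, as an engineer would, in place of code of your own. Each camera call takes 0.05 s, during which the arm holds its last target. There are 200 camera calls.

### The job

Draw the steel drawplate (the grey one with two rows of dark holes) up out of the wooden rack and stand it upright on its long edge in the slot of the green holder, fully down on the slot floor, held between the red spring shoe and the fixed stop. The slot can stand anywhere on its cross slide, and the shoe has to be pushed back to make room. Let go, and leave the brass and copper plates, the bottle and the ring box where they are.

Things in the scene. Friction and masses are not known exactly. Their poses are not given: they have to be found in the camera images.
- drawplate: Grey steel drawplate with two rows of seven dark dots (holes), 100 mm long (its x) x 8 mm thick (its y) x 60 mm tall (its z), about 0.36 kg. Origin: centre of its underside (bottom long edge); symmetric end for end. At the start it stands in one of the three slots of the rack, bottom 22 mm below the rack's top, so 38 mm stand free above.
- brass_plate: Brass plate, same size and frame as the drawplate, no holes, in another slot of the rack. Bystander: leave it.
- copper_plate: Copper plate, same size and frame as the drawplate, no holes, in another slot of the rack. Bystander: leave it.
- rack: Fixed wooden rack, 130 mm (its x) x 164 mm (its y) x 28 mm tall. Origin: centre of its underside. Three slots run along its x at its y = -62, 0 and +62 mm, each 106 mm long, 10 mm wide, 22 mm deep. Which plate stands in which slot varies.
- holder: Fixed grey base 200 x 110 x 12 mm of the holder. Origin: table height under the middle. The green head on it, slot along x, is clamped somewhere on a cross slide: its slot centre line lies at y = -15 to +15 mm of the base, square to it; THIS OFFSET IS NOT REPORTED: see or feel it (the head is stiff up to about 50 N sideways). Slot floor = base top. Bracket 34 mm above the table at x = -98 mm.
- slot_level (a point): Point on the base, x = 0, y = 0, 12 mm up, at slot floor height; axes as the base. The seated drawplate's origin is at x = 0, z = 0 here, y = the unknown head offset. Head: two side walls 12 mm thick, 10 mm apart (outer faces 17 mm from the slot's centre line), 20 mm high, x -75 to +65 mm; steel lead-in above them, 17 mm wide at its mouth, 27 mm above the floor.
- stop_line (a point): Point on the base, x = +50 mm, y = 0, 26 mm above the table: the yellow fixed stop has its inner face at this x, at the head's y; its top is 14 mm above the slot floor. The +x end of the seated drawplate rests on it. A level plate lands on shoe or stop (free gap 92 mm, plate 100): the shoe end goes in first, tilted down, pushes the shoe back, then the other end comes down.
- shoe (a joint): Travel in m of the red spring shoe (block 20 x 9.4 mm, upright face, flat top) in the slot: 0 at rest (face at x = -42 mm of the base, top 14 mm above slot floor), grows as it is pushed toward -x (robot side), 0.024 at most; it springs back. About 4 N starts it, 6.6 N at 8 mm, 12 N at 24 mm. Reads 0.008 with the plate seated.
- bottle: Small amber glass bottle with black cap, 36 mm diameter, 75 mm tall, loose. Origin: centre of its underside. Bystander: leave it.
- ring_box: Red ring box 55 x 60 x 40 mm, loose. Origin: centre of its underside. Bystander: leave it.
There are look-alikes about, which are no part of the job. There is more than one size of the drawplate; the job needs the middle-sized.

How it is judged:
By the outcome, as a careful person would: the job done as asked, in the order asked, and still so for the second after the job is handed in, with the robot touching nothing.
It also fails if it takes over 58 s, if anything falls off the work surface, if the arm or the gripper's body presses on something with over 40 N, if the wrist force passes 120 N, or if a joint passes its speed limit or range.

## Working session

There is one attempt and no reset: what is moved stays moved. The work goes in short steps, Python scripts to look and compute and a tool call to move; the robot and the scene stay as the last step left them, time stands still between calls to the robot, and variables do not carry over. Pictures are saved under pics/ and viewed, at most 10 in all, crops included, and the job is handed in when it is done.

Besides the shell and the picture viewer there is one more tool, called after ">>>" as name([rows], argument=value, ...), one row to a line, values as JSON. servo_tool: Moves the arm, as the interface text tells. Its arguments: {"type":"object","properties":{"increments":{"type":"array","items":{"type":"object","properties":{"ax":{"type":"number"},"ay":{"type":"number"},"az":{"type":"number"},"dx":{"type":"number"},"dy":{"type":"number"},"dz":{"type":"number"},"grip":{"type":"number"}}}},"newtons":{"type":"number"}},"required":["increments"]}

```bash
mkdir -p pics; ls
python3 - <<'E'
from bench import robot
import cv2,numpy as np,json
s=robot.sense();print(s)
print(robot.grip_depth)
for n in("scene","top","wrist"):
    im=robot.get_image(n);cv2.imwrite(f"pics/{n}0.png",im[...,::-1])
    c=robot.get_calibration(n);print(n,{k:np.round(v,4).tolist() for k,v in c.items()})
a=cv2.imread("pics/scene0.png");b=cv2.imread("pics/top0.png")
E
```

```text
pics
{'time_s': 0.0, 'joint_pos': array([-68.96880517,  34.38529708,  -0.14440029,  91.68030545,
         0.10267392,  54.02339879,  -4.5713389 ]), 'dq': array([-0.04239283, -0.07824516, -0.10738017,  0.09064332, -0.09816423,
        0.0396704 , -0.10656506]), 'effort': array([ 8.21586073e-04, -7.65064430e+01,  1.49768952e+00, -2.52370083e+01,
       -5.23842126e-02,  1.65111391e-02,  1.32852579e-04]), 'eef_pos': array([311.09240478, 654.32851292, 217.75435854]), 'tool_rot': array([-1.79911524e+02,  8.52385105e-03,  1.54577085e+02]), 'ft_force': array([-0.62915398,  0.21590921, -0.59378895]), 'wrist_torque': array([-0.07842389, -0.01122662,  0.01592528]), 'grasp_force': 0.0, 'grip_width': 92.7108265197499}
18.8
scene {'intrinsics': [[392.5797, 0.0, 273.9893], [0.0, 392.5797, 208.6594], [0.0, 0.0, 1.0]], 'camera_from_world': [[0.7502, 0.661, -0.0163, -425.234], [0.369, -0.439, -0.8192, -136.0687], [-0.5486, 0.6086, -0.5733, 966.8162], [0.0, 0.0, 0.0, 1.0]]}
top {'intrinsics': [[430.1068, 0.0, 280.3436], [0.0, 430.1068, 213.4464], [0.0, 0.0, 1.0]], 'camera_from_world': [[-0.0174, -0.9995, -0.0256, 54.3512], [-0.9804, 0.022, -0.196, 530.9899], [0.1965, 0.0216, -0.9803, 750.32], [0.0, 0.0, 0.0, 1.0]]}
wrist {'intrinsics': [[325.1923, 0.0, 280.5287], [0.0, 325.1923, 213.404], [0.0, 0.0, 1.0]], 'hand_eye': [[-0.0007, -0.967, -0.2547, 71.2089], [1.0, -0.0007, -0.0003, 0.6821], [0.0001, -0.2547, 0.967, -166.6521], [0.0, 0.0, 0.0, 1.0]]}
```

View pics/scene0.png

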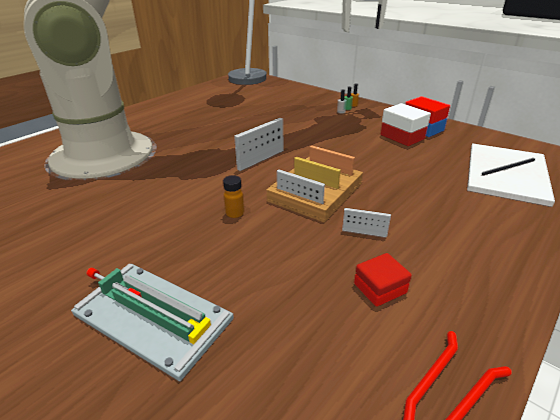

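View pics/top0.png

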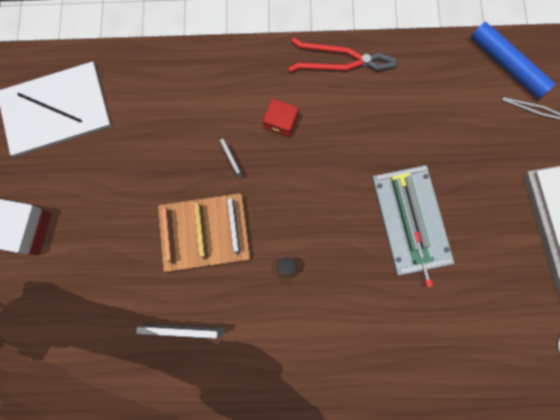

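The candidates for the drawplate are in the top view: A at (234,225) in the rack, B at (231,157) lying loose and small, and C at (177,332) standing loose and long. A fits because it is in a rack slot and is the middle size. I'll confirm that in a crop and measure.

```bash
cat > h.py <<'E'
from bench import robot
import cv2,numpy as np
from scipy.spatial.transform import Rotation as R
def ray(cam,px):
    c=robot.get_calibration(cam);K=np.array(c["intrinsics"]);T=np.array(c["camera_from_world"])
    d=T[:3,:3].T@np.linalg.solve(K,[px[0],px[1],1]);return -T[:3,:3].T@T[:3,3],d
def wray(px,st):
    c=robot.get_calibration("wrist");K=np.array(c["intrinsics"]);H=np.array(c["hand_eye"])
    u=(np.array(px)-K[:2,2])/K[0,0];t=np.hypot(*u);d=np.r_[u/max(t,1e-9)*np.sin(t),np.cos(t)]
    Rt=R.from_euler("xyz",st["tool_rot"],degrees=True).as_matrix()
    return st["eef_pos"]+Rt@H[:3,3],Rt@H[:3,:3]@d
def onz(r,z): o,d=r;return o+d*(z-o[2])/d[2]
def wpix(P,st):
    c=robot.get_calibration("wrist");K=np.array(c["intrinsics"]);H=np.array(c["hand_eye"])
    Rt=R.from_euler("xyz",st["tool_rot"],degrees=True).as_matrix()
    v=H[:3,:3].T@(Rt.T@(np.array(P)-st["eef_pos"])-H[:3,3]);t=np.arctan2(np.hypot(*v[:2]),v[2])
    return K[:2,2]+K[0,0]*t*v[:2]/np.hypot(*v[:2])
def blob(m,roi):
    x0,y0,x1,y1=roi;z=np.zeros(m.shape,np.uint8);z[y0:y1,x0:x1]=m[y0:y1,x0:x1]
    cs,_=cv2.findContours(z,cv2.RETR_EXTERNAL,cv2.CHAIN_APPROX_NONE);return max(cs,key=cv2.contourArea)
E
python3 - <<'E'
from h import *
im=cv2.imread("pics/top0.png");hsv=cv2.cvtColor(im,cv2.COLOR_BGR2HSV)
H,S,V=cv2.split(hsv)
def rep(n,m,roi,z):
    c=blob(m.astype(np.uint8),roi);r=cv2.minAreaRect(c);b=cv2.boxPoints(r)
    w=np.array([onz(ray("top",p),z)[:2] for p in b]);print(n,cv2.contourArea(c),np.round(b).tolist(),np.round(w,1).tolist(),"ctr",w.mean(0).round(1),"sides",np.linalg.norm(w[0]-w[1]).round(1),np.linalg.norm(w[1]-w[2]).round(1))
rep("plate",(S<60)&(V>100),(220,185,250,265),66)
rep("B",(S<60)&(V>100),(210,130,250,185),36)
rep("C",(S<60)&(V>100),(125,315,230,350),75)
rep("base",(S<70)&(V>90),(360,150,470,290),12)
rep("yellow",(H>22)&(H<35)&(S>150)&(V>120),(380,160,430,200),26)
rep("shoe",((H<8)|(H>172))&(S>150)&(V>120),(405,225,425,245),26)
rep("green",(H>50)&(H<90)&(S>80),(380,160,450,280),32)
rep("rack",(H>8)&(H<20)&(S>90)&(V>130),(150,185,255,280),28)
t=im[150:290,360:470];a=cv2.resize(im[125:345,125:255],None,fx=2.7,fy=2.7,interpolation=3);b=cv2.resize(t,(int(594*110/140),594),interpolation=3)
o=np.zeros((600,830,3),np.uint8);o[:a.shape[0],:a.shape[1]]=a[:600];o[:594,355:355+b.shape[1]]=b
s=cv2.resize(cv2.imread("pics/scene0.png")[110:340,60:400],(800,541),interpolation=3)
cv2.imwrite("pics/c1.png",o[:,:800]);cv2.imwrite("pics/c2.png",s)
E
```

```text
plate 253.5 [[226.0, 198.0], [232.0, 198.0], [239.0, 253.0], [233.0, 254.0]] [[560.3, 143.4], [561.4, 132.6], [458.3, 119.6], [457.2, 130.1]] ctr [509.3 131.4] sides 10.8 103.9
B 173.5 [[218.0, 139.0], [223.0, 137.0], [240.0, 172.0], [236.0, 174.0]] [[688.1, 164.9], [692.9, 155.4], [620.1, 120.7], [615.4, 130.1]] ctr [654.1 142.8] sides 10.7 80.7
C 584.0 [[136.0, 334.0], [136.0, 325.0], [217.0, 330.0], [217.0, 339.0]] [[320.3, 297.9], [334.7, 297.7], [324.2, 155.7], [310.0, 156.5]] ctr [322.3 227. ] sides 14.4 142.4
base 5996.0 [[371.0, 176.0], [429.0, 161.0], [457.0, 271.0], [399.0, 286.0]] [[613.1, -136.6], [640.7, -253.7], [420.7, -287.9], [395.2, -176.7]] ctr [ 517.4 -213.7] sides 120.3 222.7Traceback (most recent call last):
  File "<stdin>", line 11, in <module>
  File "<stdin>", line 5, in rep
  File "h.py", line 20, in blob
    cs,_=cv2.findContours(z,cv2.RETR_EXTERNAL,cv2.CHAIN_APPROX_NONE);return max(cs,key=cv2.contourArea)
                                                                            ~~~^^^^^^^^^^^^^^^^^^^^^^^^
ValueError: max() iterable argument is empty
```

Run:
```python
from h import *
s=cv2.imread("pics/scene0.png");t=cv2.imread("pics/top0.png")
o=np.zeros((600,800,3),np.uint8)
o[:300,:480]=cv2.resize(s[115:245,225:433],(480,300),interpolation=3)
o[300:,:480]=cv2.resize(s[250:380,60:268],(480,300),interpolation=3)
o[:,480:]=cv2.resize(t[155:305,375:455],(320,600),interpolation=3)
cv2.imwrite("pics/c1.png",o)
h=cv2.cvtColor(t,cv2.COLOR_BGR2HSV)
for p in((402,180),(417,237),(428,283),(405,205)):print(p,h[p[1],p[0]])
```

```text
(402, 180) [ 30 136 229]
(417, 237) [  1 168 222]
(428, 283) [  1 164 223]
(405, 205) [108   8 167]
```

View pics/c1.png

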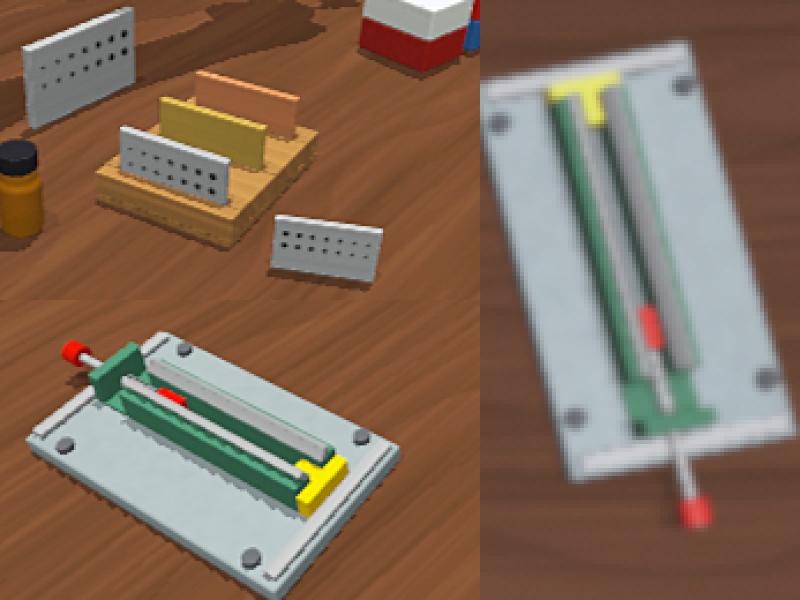

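The enlarged crop shows the plate in the front rack slot, at crop pixel (175,165). It is grey, has two rows of seven holes and measures about 100 mm, so it is the middle size (B is about 80 mm, C about 140 mm). The green head sits off-centre toward +y, with the red shoe at the robot side and the yellow stop at the far end.

>>> servo_tool([
  {"az": -0.184,"dx": 1.41,"dy": -3.74,"dz": -0.1,"grip": 4.0},
  {"az": -0.184,"dx": 1.41,"dy": -3.74,"dz": -0.1},
  {"az": -0.184,"dx": 1.41,"dy": -3.74,"dz": -0.1},
  {"az": -0.184,"dx": 1.41,"dy": -3.74,"dz": -0.1},
  {"az": -0.184,"dx": 1.41,"dy": -3.74,"dz": -0.1},
  {"az": -0.184,"dx": 1.41,"dy": -3.74,"dz": -0.1},
  {"az": -0.184,"dx": 1.41,"dy": -3.74,"dz": -0.1},
  {"az": -0.184,"dx": 1.41,"dy": -3.74,"dz": -0.1},
  {"az": -0.184,"dx": 1.41,"dy": -3.74,"dz": -0.1},
  {"az": -0.184,"dx": 1.41,"dy": -3.74,"dz": -0.1},
  {"az": -0.184,"dx": 1.41,"dy": -3.74,"dz": -0.1},
  {"az": -0.184,"dx": 1.41,"dy": -3.74,"dz": -0.1},
])

```text
schema error: expected keys ax, ay, az, dx, dy, dz, grip
```

>>> servo_tool([
  {"az": -0.184,"dx": 1.41,"dy": -3.74},
  {"az": -0.184,"dx": 1.41,"dy": -3.74},
  {},
  {},
])

```text
schema error: expected keys ax, ay, az, dx, dy, dz, grip
```

>>> servo_tool([
  {"ax": 0,"ay": 0,"az": -0.184,"dx": 1.41,"dy": -3.74,"dz": -0.1,"grip": 4},
  {"ax": 0,"ay": 0,"az": -0.184,"dx": 1.41,"dy": -3.74,"dz": -0.1,"grip": 4},
  {"ax": 0,"ay": 0,"az": -0.184,"dx": 1.41,"dy": -3.74,"dz": -0.1,"grip": 4},
  {"ax": 0,"ay": 0,"az": -0.184,"dx": 1.41,"dy": -3.74,"dz": -0.1,"grip": 4},
  {"ax": 0,"ay": 0,"az": -0.184,"dx": 1.41,"dy": -3.74,"dz": -0.1,"grip": 4},
  {"ax": 0,"ay": 0,"az": -0.184,"dx": 1.41,"dy": -3.74,"dz": -0.1,"grip": 4},
  {"ax": 0,"ay": 0,"az": -0.184,"dx": 1.41,"dy": -3.74,"dz": -0.1,"grip": 4},
  {"ax": 0,"ay": 0,"az": -0.184,"dx": 1.41,"dy": -3.74,"dz": -0.1,"grip": 4},
  {"ax": 0,"ay": 0,"az": -0.184,"dx": 1.41,"dy": -3.74,"dz": -0.1,"grip": 4},
  {"ax": 0,"ay": 0,"az": -0.184,"dx": 1.41,"dy": -3.74,"dz": -0.1,"grip": 4},
  {"ax": 0,"ay": 0,"az": -0.184,"dx": 1.41,"dy": -3.74,"dz": -0.1,"grip": 4},
  {"ax": 0,"ay": 0,"az": -0.184,"dx": 1.41,"dy": -3.74,"dz": -0.1,"grip": 4},
])

```text
time_s: 1.65
eef_pos: [480.8, 204.8, 206.6]
tool_rot: [-180.0, -0.0, 27.7]
ft_force: [0.4, -0.0, 0.5]
grip_width: 40.1
grasp_force: 0.0
```

>>> servo_tool([
  {"ax": 0,"ay": 0,"az": -0.184,"dx": 1.41,"dy": -3.74,"dz": -0.1,"grip": 4},
  {"ax": 0,"ay": 0,"az": -0.184,"dx": 1.41,"dy": -3.74,"dz": -0.1,"grip": 4},
  {"ax": 0,"ay": 0,"az": 0,"dx": 0,"dy": 0,"dz": 0,"grip": 4},
  {"ax": 0,"ay": 0,"az": 0,"dx": 0,"dy": 0,"dz": 0,"grip": 4},
])

```text
time_s: 2.15
eef_pos: [508.4, 131.8, 204.4]
tool_rot: [-180.0, 0.0, 7.1]
ft_force: [-0.1, 0.7, -0.1]
grip_width: 40.2
grasp_force: 0.0
```

Run:
```python
from h import *
s=robot.sense();im=robot.get_image("wrist")[...,::-1].copy();cv2.imwrite("pics/w1.png",im)
print(s["time_s"],s["eef_pos"],s["tool_rot"],s["joint_pos"].round(1),s["grip_width"],s["ft_force"])
```

```text
2.15 [508.40374863 131.80786361 204.43180362] [-1.79982501e+02  3.51829463e-02  7.09940391e+00] [-49.8  26.5  41.6 120.2 -26.   42.4 -74.4] 40.15621452455827 [-0.08876135  0.70386582 -0.05442728]
```

View pics/w1.png

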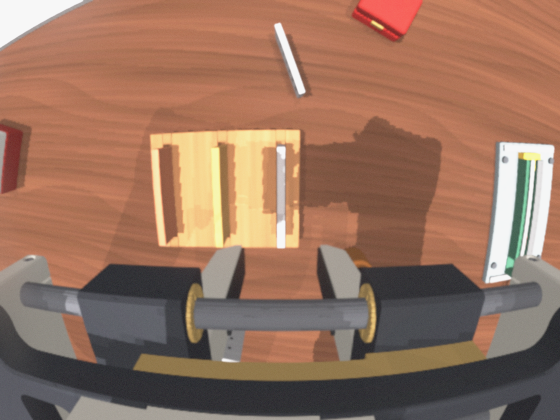

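The wrist view shows the rack, with the drawplate's top edge at (281,147)–(281,247) lying almost along the image's vertical. The holder is at the right edge, around (525,210). I'll measure the plate.

Run:
```python
from h import *
s=robot.sense();im=cv2.imread("pics/w1.png");H,S,V=cv2.split(cv2.cvtColor(im,cv2.COLOR_BGR2HSV))
m=((S<50)&(V>120)).astype(np.uint8)
c=blob(m,(262,130,298,260));b=cv2.boxPoints(cv2.minAreaRect(c));print(b.round(1).tolist(),cv2.contourArea(c))
w=np.array([onz(wray(p,s),66)[:2] for p in b]);print(w.round(1).tolist(),w.mean(0).round(1))
c=c[:,0,:];P=np.array([onz(wray(p,s),66)[:2] for p in c]);v=cv2.fitLine(P.astype(np.float32),cv2.DIST_HUBER,0,.01,.01).ravel();print("line",v,"yaw",np.degrees(np.arctan2(v[1],v[0])))
print("extent",((P-P.mean(0))@v[:2]).min(),((P-P.mean(0))@v[:2]).max(),P.mean(0))
# yaw from rack: yellow row of brass
m2=((H>8)&(H<30)&(S>90)&(V>150)).astype(np.uint8)
c=blob(m2,(140,120,305,255));b=cv2.boxPoints(cv2.minAreaRect(c));print("rack",b.round(1).tolist(),[onz(wray(p,s),28)[:2].round(1).tolist() for p in b])
```

```text
[[276.0, 145.0], [285.0, 145.0], [285.0, 247.0], [276.0, 247.0]] 740.0
[[562.8, 144.4], [563.8, 136.1], [463.8, 123.3], [462.7, 132.3]] [513.3 134. ]
line [9.93057311e-01 1.17631435e-01 5.13967407e+02 1.34263657e+02] yaw 6.755425
extent -51.01544026868228 49.829132061499514 [513.84605272 133.98604368]
rack [[140.0, 254.0], [140.0, 120.0], [304.0, 120.0], [304.0, 254.0]] [[415.9, 294.0], [574.8, 298.7], [590.8, 119.0], [443.7, 98.5]]
```

>>> servo_tool([
  {"ax": 0,"ay": 0,"az": 0,"dx": 0.5,"dy": 0.2,"dz": -1,"grip": 4},
  {"ax": 0,"ay": 0,"az": 0,"dx": 0,"dy": 0,"dz": -3,"grip": 4},
  {"ax": 0,"ay": 0,"az": 0,"dx": 0,"dy": 0,"dz": -3,"grip": 4},
  {"ax": 0,"ay": 0,"az": 0,"dx": 0,"dy": 0,"dz": -3,"grip": 4},
  {"ax": 0,"ay": 0,"az": 0,"dx": 0,"dy": 0,"dz": -2,"grip": 4},
  {"ax": 0,"ay": 0,"az": 0,"dx": 0,"dy": 0,"dz": -2,"grip": 4},
  {"ax": 0,"ay": 0,"az": 0,"dx": 0,"dy": 0,"dz": -1,"grip": 3},
  {"ax": 0,"ay": 0,"az": 0,"dx": 0,"dy": 0,"dz": -1,"grip": 3},
  {"ax": 0,"ay": 0,"az": 0,"dx": 0,"dy": 0,"dz": -0.7,"grip": 3},
  {"ax": 0,"ay": 0,"az": 0,"dx": 0,"dy": 0,"dz": 0,"grip": 3},
])

```text
time_s: 3.45
eef_pos: [513.6, 133.2, 37.4]
tool_rot: [-180.0, 0.0, 7.0]
ft_force: [0.5, -0.1, 0.1]
grip_width: 30.1
grasp_force: 0.0
```

Run:
```python
from h import *
s=robot.sense();print(s["eef_pos"],s["tool_rot"],s["grip_width"],s["ft_force"])
w=robot.get_image("wrist")[...,::-1];cv2.imwrite("pics/w2.png",w)
a=robot.get_image("scene")[115:245,225:433,::-1]
o=np.vstack([w[150:400,80:480],np.zeros((1,400,3),np.uint8),cv2.resize(a,(400,250),interpolation=3)]);cv2.imwrite("pics/c2.png",o)
```

```text
[513.64067183 133.20429364  37.41633283] [-1.79993716e+02  1.91601156e-02  6.98153907e+00] 30.110466472708133 [ 0.53588812 -0.10649789  0.0557844 ]
```

View pics/c2.png

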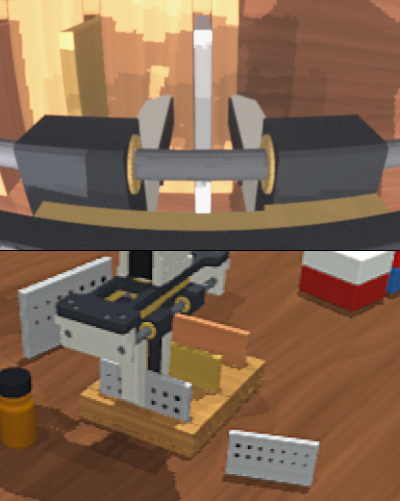

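The fingers straddle the drawplate: plate at crop x≈203, fingers at 155 and 245, so it is centred. Next I close and lift.

>>> servo_tool([
  {"ax": 0,"ay": 0,"az": 0,"dx": 0,"dy": 0,"dz": 0,"grip": 1.5},
  {"ax": 0,"ay": 0,"az": 0,"dx": 0,"dy": 0,"dz": 0,"grip": 0.5},
  {"ax": 0,"ay": 0,"az": 0,"dx": 0,"dy": 0,"dz": 0,"grip": 0},
  {"ax": 0,"ay": 0,"az": 0,"dx": 0,"dy": 0,"dz": 0,"grip": 0},
  {"ax": 0,"ay": 0,"az": 0,"dx": 0,"dy": 0,"dz": 0,"grip": 0},
], newtons=60)

```text
time_s: 4.18
eef_pos: [513.8, 133.3, 37.8]
tool_rot: [-180.0, -0.0, 7.0]
ft_force: [-0.1, 0.6, 4.4]
grip_width: 7.4
grasp_force: 60.0
```

>>> servo_tool([
  {"ax": 0,"ay": 0,"az": 0,"dx": 0,"dy": 0,"dz": 0.5,"grip": 0},
  {"ax": 0,"ay": 0,"az": 0,"dx": 0,"dy": 0,"dz": 0.8,"grip": 0},
  {"ax": 0,"ay": 0,"az": 0,"dx": 0,"dy": 0,"dz": 0.8,"grip": 0},
  {"ax": 0,"ay": 0,"az": 0,"dx": 0,"dy": 0,"dz": 1,"grip": 0},
  {"ax": 0,"ay": 0,"az": 0,"dx": 0,"dy": 0,"dz": 2,"grip": 0},
  {"ax": 0,"ay": 0,"az": 0,"dx": 0,"dy": 0,"dz": 3,"grip": 0},
  {"ax": 0,"ay": 0,"az": 0,"dx": 0,"dy": 0,"dz": 3,"grip": 0},
  {"ax": 0,"ay": 0,"az": 0,"dx": 0,"dy": 0,"dz": 3,"grip": 0},
  {"ax": 0,"ay": 0,"az": 0,"dx": 0,"dy": 0,"dz": 2,"grip": 0},
  {"ax": 0,"ay": 0,"az": 0,"dx": 0,"dy": 0,"dz": 0,"grip": 0},
], newtons=60)

```text
time_s: 5.42
eef_pos: [514.1, 133.4, 200.1]
tool_rot: [-179.9, -0.1, 7.0]
ft_force: [-0.3, 0.8, -3.7]
grip_width: 7.9
grasp_force: 60.0
```

>>> servo_tool([
  {"ax": 0,"ay": 0,"az": 0.005,"dx": -1.24,"dy": -4.04,"dz": 0.25,"grip": 0},
  {"ax": 0,"ay": 0,"az": 0.005,"dx": -1.24,"dy": -4.04,"dz": 0.25,"grip": 0},
  {"ax": 0,"ay": 0,"az": 0.005,"dx": -1.24,"dy": -4.04,"dz": 0.25,"grip": 0},
  {"ax": 0,"ay": 0,"az": 0.005,"dx": -1.24,"dy": -4.04,"dz": 0.25,"grip": 0},
  {"ax": 0,"ay": 0,"az": 0.005,"dx": -1.24,"dy": -4.04,"dz": 0.25,"grip": 0},
  {"ax": 0,"ay": 0,"az": 0.005,"dx": -1.24,"dy": -4.04,"dz": 0.25,"grip": 0},
  {"ax": 0,"ay": 0,"az": 0.005,"dx": -1.24,"dy": -4.04,"dz": 0.25,"grip": 0},
  {"ax": 0,"ay": 0,"az": 0.005,"dx": -1.24,"dy": -4.04,"dz": 0.25,"grip": 0},
  {"ax": 0,"ay": 0,"az": 0,"dx": 0,"dy": 0,"dz": 0,"grip": 0},
  {"ax": 0,"ay": 0,"az": 0,"dx": 0,"dy": 0,"dz": 0,"grip": 0},
], newtons=60)

```text
time_s: 6.68
eef_pos: [414.1, -189.5, 218.0]
tool_rot: [-179.9, 0.1, 9.2]
ft_force: [0.1, -0.1, -4.1]
grip_width: 7.2
grasp_force: 60.0
```

Run:
```python
from h import *
s=robot.sense();im=robot.get_image("wrist")[...,::-1].copy();cv2.imwrite("pics/w3.png",im)
print(s["time_s"],s["eef_pos"],s["tool_rot"],s["joint_pos"].round(1),s["ft_force"])
import pickle;pickle.dump(s,open("s3.pkl","wb"))
print(wpix([517,-205,26],s))
cv2.imwrite("pics/c3.png",cv2.resize(im[100:400,130:450],(640,600),interpolation=3))
```

```text
6.675 [ 414.10021874 -189.46872801  218.04031805] [-1.79949991e+02  5.98150630e-02  9.24260992e+00] [-14.3  19.8  42.5 127.5 -21.   39.6 -37.9] [ 0.11331986 -0.07491157 -4.13435656]
[310.88328568 103.43058181]
```

View pics/c3.png

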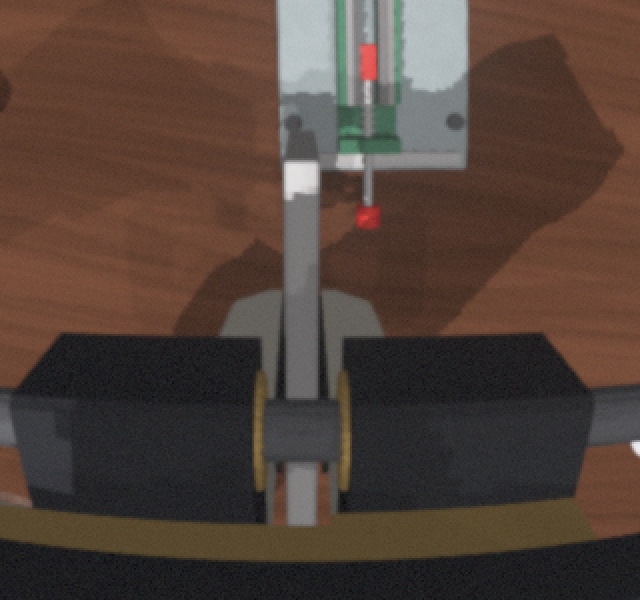

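The wrist view shows the holder: red shoe at full-image pixel (314,131), bracket at (314,171), knob at (314,208). The held plate hangs clear of it. Next I measure the base, shoe, stop and lead-in.

Run:
```python
from h import *
import pickle;s=pickle.load(open("s3.pkl","rb"));im=cv2.imread("pics/w3.png");hsv=cv2.cvtColor(im,cv2.COLOR_BGR2HSV);H,S,V=[a.astype(int) for a in cv2.split(hsv)]
W=lambda pts,z:np.array([onz(wray(p,s),z)[:2] for p in np.asarray(pts,float).reshape(-1,2)])
yaw=lambda v:np.degrees(np.arctan2(v[1],v[0]))
red=(((H<8)|(H>172))&(S>150)&(V>130)).astype(np.uint8)
c=blob(red,(300,110,330,145));P=W(c,26);r=cv2.minAreaRect(P.astype(np.float32));print("shoe",c[:,0].min(0),c[:,0].max(0),r)
ye=((H>20)&(H<36)&(S>100)&(V>120)).astype(np.uint8)
c=blob(ye,(270,0,360,120));P=W(c,26);r=cv2.minAreaRect(P.astype(np.float32));print("stop",c[:,0].min(0),c[:,0].max(0),r)
# base edges: non-wood between cols 260..370
gm=((S<75)&(V>90)).astype(np.uint8)
L=[];Rr=[];
rows=range(20,160)
for y in rows:
    x=np.where(gm[y,255:380])[0]
    if len(x)>20: L.append((255+x.min()-.5,y));Rr.append((255+x.max()+.5,y))
for n,e in(("L",L),("R",Rr)):
    P=W(e,12).astype(np.float32);v=cv2.fitLine(P,cv2.DIST_HUBER,0,.01,.01).ravel();print(n,v,yaw(v[:2]),e[0],e[-1],P[0],P[-1])
# scan profile across slot at a few rows
for y in (60,80,100,120,128):
    print(y,[(x,tuple(hsv[y,x])) for x in range(294,336,1)] if y in(100,) else "")
b=np.where(gm[:,345])[0];print(b.min(),b[b<200].max())
cv2.imwrite("pics/c4.png",cv2.resize(im[0:200,240:400],(480,600),interpolation=3))
```

```text
shoe [311 123] [317 138] ((488.0386657714844, -213.3455352783203), (16.643978118896484, 6.626593112945557), 9.7774076461792)
stop [296  22] [326  41] ((598.8253784179688, -192.1824951171875), (23.017887115478516, 33.235965728759766), 8.232829093933105)
L [ 9.8338717e-01  1.8152057e-01  5.2667780e+02 -1.5413942e+02] 10.45834 (np.float64(265.5), 20) (np.float64(268.5), 159) [ 608.98706 -139.2118 ] [ 447.2656  -168.85228]
R [ 9.8356587e-01  1.8054961e-01  5.6059753e+02 -2.6150668e+02] 10.401773 (np.float64(361.5), 20) (np.float64(363.5), 159) [ 631.47034 -248.69928] [ 466.34656 -278.05045]
60 
80 
100 [(294, (np.uint8(102), np.uint8(14), np.uint8(182))), (295, (np.uint8(99), np.uint8(14), np.uint8(177))), (296, (np.uint8(101), np.uint8(17), np.uint8(167))), (297, (np.uint8(85), np.uint8(25), np.uint8(134))), (298, (np.uint8(74), np.uint8(60), np.uint8(132))), (299, (np.uint8(74), np.uint8(84), np.uint8(146))), (300, (np.uint8(74), np.uint8(88), np.uint8(150))), (301, (np.uint8(73), np.uint8(78), np.uint8(148))), (302, (np.uint8(71), np.uint8(40), np.uint8(154))), (303, (np.uint8(60), np
[... 995 characters left out ...]
int8(148))), (323, (np.uint8(10), np.uint8(5), np.uint8(155))), (324, (np.uint8(0), np.uint8(3), np.uint8(166))), (325, (np.uint8(0), np.uint8(2), np.uint8(168))), (326, (np.uint8(70), np.uint8(19), np.uint8(164))), (327, (np.uint8(73), np.uint8(58), np.uint8(155))), (328, (np.uint8(73), np.uint8(79), np.uint8(151))), (329, (np.uint8(74), np.uint8(70), np.uint8(146))), (330, (np.uint8(79), np.uint8(36), np.uint8(148))), (331, (np.uint8(90), np.uint8(17), np.uint8(164))), (332, (np.uint8(95), np.uint8(15), np.uint8(184))), (333, (np.uint8(95), np.uint8(15), np.uint8(192))), (334, (np.uint8(95), np.uint8(14), np.uint8(195))), (335, (np.uint8(98), np.uint8(14), np.uint8(195)))]
120 
128 
17 184
```

View pics/c4.png

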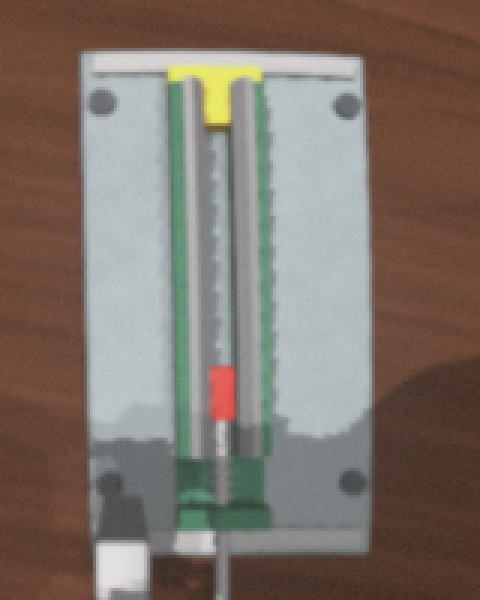

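Run:
```python
from h import *
import pickle;s=pickle.load(open("s3.pkl","rb"))
a=np.radians(10.43);u=np.array([np.cos(a),np.sin(a)]);n=np.array([-u[1],u[0]])
f=lambda p,z:(lambda w:(round(w@u,1),round(w@n,1)))(onz(wray(p,s),z)[:2])
print("base ends",f((345,16.5),12),f((345,184.5),12))
for nm,p,z in(("leadL",(302.5,100),39),("leadR",(326,100),39),("wallL",(297.5,100),32),("wallR",(330.5,100),32),("shoe L",(310.5,131),26),("shoe R",(317.5,131),26),("stopL",(295.5,25),26),("stopR",(326.5,25),26),("rodmid",(314,171),31)):print(nm,f(p,z))
# plate end in hand: corner bottoms
print("tcp",s["eef_pos"][:2]@u,s["eef_pos"][:2]@n)
im=cv2.imread("pics/w3.png");print(im[170:190,280].tolist()[:20:3])
for y in(200,230,260):print(y,im[y,262:304].mean(1).astype(int).tolist())
```

```text
base ends (np.float64(579.2), np.float64(-339.3)) (np.float64(378.1), np.float64(-336.0))
leadL (np.float64(474.1), np.float64(-285.3))
leadR (np.float64(474.1), np.float64(-310.1))
wallL (np.float64(474.7), np.float64(-280.4))
wallR (np.float64(474.8), np.float64(-316.0))
shoe L (np.float64(440.8), np.float64(-294.3))
shoe R (np.float64(440.8), np.float64(-302.0))
stopL (np.float64(562.0), np.float64(-280.6))
stopR (np.float64(562.5), np.float64(-314.9))
rodmid (np.float64(396.9), np.float64(-297.3))
tcp 372.95766086163076 -261.3043690054471
[[80, 80, 82], [80, 79, 82], [78, 79, 81], [98, 98, 101], [216, 215, 219], [222, 222, 225], [221, 222, 225]]
200 [81, 78, 83, 81, 77, 80, 77, 76, 75, 88, 113, 136, 141, 141, 129, 121, 120, 120, 120, 120, 119, 122, 121, 118, 119, 115, 109, 94, 73, 64, 62, 63, 63, 62, 61, 65, 64, 66, 64, 64, 60, 60]
230 [54, 57, 52, 54, 55, 58, 58, 53, 58, 70, 97, 111, 116, 119, 118, 120, 119, 120, 123, 122, 121, 118, 119, 118, 118, 116, 105, 78, 65, 54, 56, 57, 60, 65, 62, 60, 60, 60, 61, 59, 58, 61]
260 [94, 96, 97, 93, 97, 99, 96, 87, 59, 53, 83, 97, 104, 105, 106, 104, 108, 106, 105, 105, 105, 106, 104, 106, 104, 99, 86, 60, 41, 54, 86, 95, 97, 97, 98, 96, 97, 95, 93, 95, 95, 94]
```

Run:
```python
from h import *
a=np.radians(10.43);u=np.array([np.cos(a),np.sin(a)]);n=np.array([-u[1],u[0]])
for cam in("top","scene"):
    im=cv2.imread(f"pics/{cam}0.png");H,S,V=[x.astype(int) for x in cv2.split(cv2.cvtColor(im,cv2.COLOR_BGR2HSV))]
    rois={"top":((385,165,415,200),(410,228,424,246)),"scene":((180,300,220,350),(124,283,144,300))}[cam]
    for nm,m,roi in(("stop",(H>20)&(H<36)&(S>90)&(V>120),rois[0]),("shoe",((H<8)|(H>172))&(S>130)&(V>120),rois[1])):
        c=blob(m.astype(np.uint8),roi);P=np.array([onz(ray(cam,p),26)[:2] for p in c[:,0].astype(float)])
        print(cam,nm,"u",(P@u).min().round(1),(P@u).max().round(1),"n",(P@n).min().round(1),(P@n).max().round(1))
```

```text
top stop u 541.1 564.6 n -313.5 -280.1
top shoe u 430.8 450.4 n -303.2 -296.6
scene stop u 544.0 574.1 n -321.9 -281.4
scene shoe u 433.1 458.2 n -299.2 -293.7
```

>>> servo_tool([
  {"ax": 0.0095,"ay": -0.0515,"az": 0.005,"dx": 3.25,"dy": -0.335,"dz": -1,"grip": 0},
  {"ax": 0.0095,"ay": -0.0515,"az": 0.005,"dx": 3.25,"dy": -0.335,"dz": -1,"grip": 0},
  {"ax": 0.0095,"ay": -0.0515,"az": 0.005,"dx": 3.25,"dy": -0.335,"dz": -1,"grip": 0},
  {"ax": 0.0095,"ay": -0.0515,"az": 0.005,"dx": 3.25,"dy": -0.335,"dz": -1,"grip": 0},
  {"ax": 0,"ay": 0,"az": 0,"dx": 0,"dy": 0,"dz": -2,"grip": 0},
  {"ax": 0,"ay": 0,"az": 0,"dx": 0,"dy": 0,"dz": -2,"grip": 0},
  {"ax": 0,"ay": 0,"az": 0,"dx": 0,"dy": 0,"dz": -1.8,"grip": 0},
  {"ax": 0,"ay": 0,"az": 0,"dx": 0,"dy": 0,"dz": -1,"grip": 0},
  {"ax": 0,"ay": 0,"az": 0,"dx": 0,"dy": 0,"dz": 0,"grip": 0},
  {"ax": 0,"ay": 0,"az": 0,"dx": 0,"dy": 0,"dz": 0,"grip": 0},
], newtons=60)

```text
time_s: 7.98
eef_pos: [544.9, -203.3, 111.1]
tool_rot: [-179.9, -12.0, 10.4]
ft_force: [-0.6, 0.8, -3.6]
grip_width: 7.5
grasp_force: 60.0
```

```bash
cat >> h.py <<'E'
A=np.radians(10.43);U=np.array([np.cos(A),np.sin(A)]);N=np.array([-U[1],U[0]])
def stat():
    s=robot.sense();p=s["eef_pos"];T=R.from_euler("xyz",s["tool_rot"],degrees=True).as_matrix()
    d=T@R.from_euler("x",180,degrees=True).as_matrix().T  # plate frame
    loc=np.array([[-50,0,-31.5],[50,0,-31.5]])@d.T+p
    print("t",s["time_s"],"tcp x,y,z",round(p[:2]@U-492,1),round(p[:2]@N+298,1),round(p[2]-12,1),"rot",s["tool_rot"].round(1),"F u,n,z",(s["ft_force"][:2]@U).round(1),(s["ft_force"][:2]@N).round(1),s["ft_force"][2].round(1),"grip",round(s["grip_width"],1))
    for q in loc:print(" corner x,y,z",round(q[:2]@U-492,1),round(q[:2]@N+298,1),round(q[2]-12,1))
    return s
E
python3 - <<'E'
from h import *
import pickle;o=pickle.load(open("s3.pkl","rb"))
Rt=R.from_euler("xyz",o["tool_rot"],degrees=True).as_matrix()
for z in(31.5,-28.5):print("w3 plate end pred",wpix(o["eef_pos"]+Rt@np.array([50,0,z]),o))
s=stat();w=robot.get_image("wrist")[...,::-1];c=robot.get_image("scene")[...,::-1]
cv2.imwrite("pics/c5.png",np.hstack([cv2.resize(w[40:340,190:390],(400,600)),cv2.resize(c[190:390,50:183],(400,600),interpolation=3)]))
E
```

```text
w3 plate end pred [282.0803993  163.00891652]
w3 plate end pred [282.69906614 177.55653214]
t 7.975 tcp x,y,z 7.0 -0.6 99.1 rot [-179.9  -12.    10.4] F u,n,z -0.5 0.8 -3.6 grip 7.5
 corner x,y,z -35.3 -0.5 57.8
 corner x,y,z 62.5 -0.5 78.7
```

View pics/c5.png

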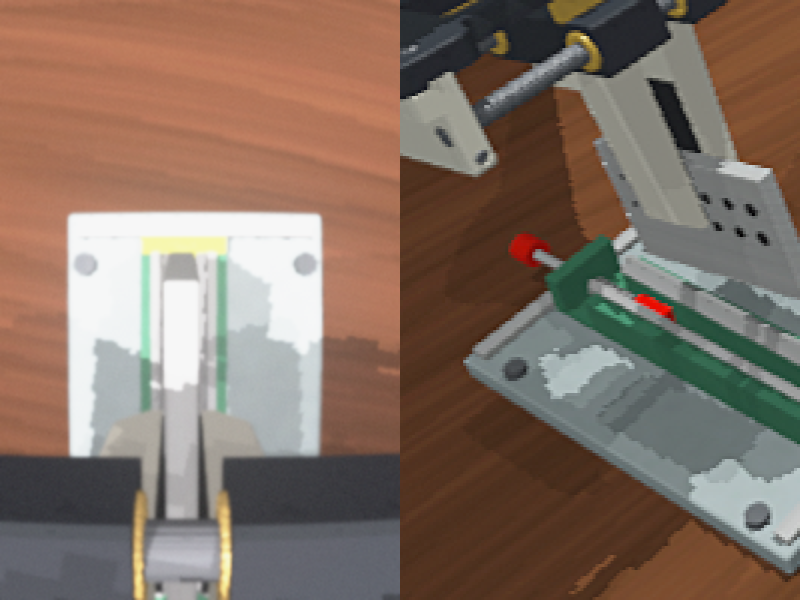

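The plate is tilted with its shoe end down, directly over the slot: plate end at crop (180,270), slot walls at 145 and 225. Lowering next.

>>> servo_tool([
  {"ax": 0,"ay": 0,"az": 0,"dx": 0.1,"dy": 0,"dz": -1.4,"grip": 0},
  {"ax": 0,"ay": 0,"az": 0,"dx": 0,"dy": 0,"dz": -1.4,"grip": 0},
  {"ax": 0,"ay": 0,"az": 0,"dx": 0,"dy": 0,"dz": -0.6,"grip": 0},
  {"ax": 0,"ay": 0,"az": 0,"dx": 0,"dy": 0,"dz": -0.5,"grip": 0},
  {"ax": 0,"ay": 0,"az": 0,"dx": 0,"dy": 0,"dz": -0.4,"grip": 0},
  {"ax": 0,"ay": 0,"az": 0,"dx": 0,"dy": 0,"dz": 0,"grip": 0},
], newtons=60)

```text
time_s: 8.82
eef_pos: [545.5, -203.5, 67.6]
tool_rot: [-179.9, -12.0, 10.4]
ft_force: [0.9, 0.2, -3.9]
grip_width: 7.7
grasp_force: 60.0
```

```bash
python3 -c "
from h import *
stat()"
```

```text
t 8.825 tcp x,y,z 7.6 -0.9 55.6 rot [-179.9  -12.    10.4] F u,n,z 0.9 0.1 -3.9 grip 7.7
 corner x,y,z -34.7 -0.8 14.4
 corner x,y,z 63.1 -0.8 35.1
```

>>> servo_tool([
  {"ax": 0,"ay": 0,"az": 0,"dx": 0,"dy": 0,"dz": -0.4,"grip": 0},
  {"ax": 0,"ay": 0,"az": 0,"dx": 0,"dy": 0,"dz": -0.4,"grip": 0},
  {"ax": 0,"ay": 0,"az": 0,"dx": 0,"dy": 0,"dz": -0.2,"grip": 0},
  {"ax": 0,"ay": 0,"az": 0,"dx": 0,"dy": 0,"dz": -0.1,"grip": 0},
  {"ax": 0,"ay": 0,"az": 0,"dx": 0,"dy": 0,"dz": 0,"grip": 0},
], newtons=60)

```text
time_s: 9.45
eef_pos: [545.5, -203.5, 56.6]
tool_rot: [-179.9, -12.0, 10.4]
ft_force: [-1.0, -0.4, -3.1]
grip_width: 7.7
grasp_force: 60.0
```

```bash
python3 -c "
from h import *
stat()"
```

```text
t 9.45 tcp x,y,z 7.6 -0.9 44.6 rot [-179.9  -12.    10.4] F u,n,z -1.0 -0.2 -3.1 grip 7.7
 corner x,y,z -34.7 -0.8 3.4
 corner x,y,z 63.1 -0.8 24.1
```

>>> servo_tool([
  {"ax": 0,"ay": 0,"az": 0,"dx": -0.49,"dy": -0.09,"dz": -0.1,"grip": 0},
  {"ax": 0,"ay": 0,"az": 0,"dx": -0.39,"dy": -0.07,"dz": 0,"grip": 0},
  {"ax": 0,"ay": 0,"az": 0,"dx": -0.2,"dy": -0.035,"dz": 0,"grip": 0},
  {"ax": 0,"ay": 0,"az": 0,"dx": 0,"dy": 0,"dz": 0,"grip": 0},
], newtons=60)

```text
time_s: 9.95
eef_pos: [536.0, -205.2, 56.2]
tool_rot: [-179.9, -12.1, 10.4]
ft_force: [6.0, 2.7, -2.8]
grip_width: 7.4
grasp_force: 60.0
```

```bash
python3 -c "
from h import *
stat()"
```

```text
t 9.95 tcp x,y,z -2.0 -0.9 44.2 rot [-179.9  -12.1   10.4] F u,n,z 6.4 1.6 -2.8 grip 7.4
 corner x,y,z -44.3 -0.8 2.9
 corner x,y,z 53.5 -0.8 23.9
```

The shoe is moving: 6.4 N matches about 7 mm of travel. I'll push 11 mm more.

>>> servo_tool([
  {"ax": 0,"ay": 0,"az": 0,"dx": -0.3,"dy": -0.055,"dz": 0,"grip": 0},
  {"ax": 0,"ay": 0,"az": 0,"dx": -0.3,"dy": -0.055,"dz": 0,"grip": 0},
  {"ax": 0,"ay": 0,"az": 0,"dx": -0.3,"dy": -0.055,"dz": 0,"grip": 0},
  {"ax": 0,"ay": 0,"az": 0,"dx": -0.2,"dy": -0.035,"dz": 0,"grip": 0},
  {"ax": 0,"ay": 0,"az": 0,"dx": 0,"dy": 0,"dz": 0,"grip": 0},
], newtons=60)

```text
time_s: 10.58
eef_pos: [526.1, -207.1, 56.5]
tool_rot: [-179.9, -12.2, 10.5]
ft_force: [9.2, 2.4, -5.5]
grip_width: 7.5
grasp_force: 60.0
```

Run:
```python
from h import *
stat()
w=robot.get_image("wrist")[...,::-1];c=robot.get_image("scene")[...,::-1]
cv2.imwrite("pics/c6.png",np.hstack([cv2.resize(w[40:340,190:390],(400,600)),cv2.resize(c[220:400,65:245],(400,400),interpolation=3)[:, :] if 0 else cv2.resize(c[230:390,70:177],(400,600),interpolation=3)]))
```

```text
t 10.575 tcp x,y,z -12.1 -0.9 44.5 rot [-179.9  -12.2   10.5] F u,n,z 9.5 0.7 -5.5 grip 7.5
 corner x,y,z -54.3 -0.9 3.1
 corner x,y,z 43.4 -0.8 24.2
```

View pics/c6.png

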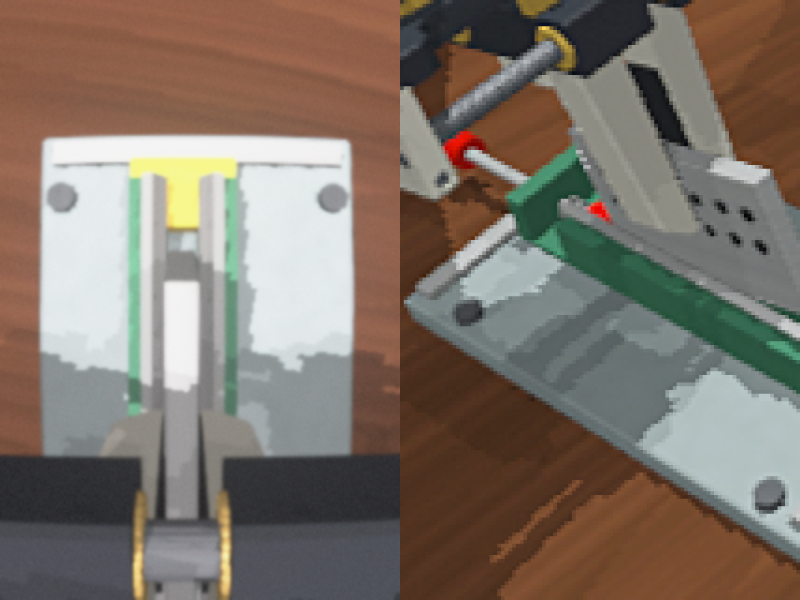

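The wrist view shows the far plate end at crop row 250, short of the yellow stop whose inner edge is at row 228. The scene half shows the shoe pushed back and the knob out. Next I level the plate about its low corner.

>>> servo_tool([
  {"ax": -0.0096,"ay": 0.0524,"az": 0,"dx": 0.19,"dy": 0.035,"dz": -0.28,"grip": 0},
  {"ax": -0.0096,"ay": 0.0524,"az": 0,"dx": 0.19,"dy": 0.035,"dz": -0.28,"grip": 0},
  {"ax": -0.0096,"ay": 0.0524,"az": 0,"dx": 0.19,"dy": 0.035,"dz": -0.29,"grip": 0},
  {"ax": -0.0096,"ay": 0.0524,"az": 0,"dx": 0.19,"dy": 0.035,"dz": -0.3,"grip": 0},
  {"ax": 0,"ay": 0,"az": 0,"dx": 0,"dy": 0,"dz": 0,"grip": 0},
  {"ax": 0,"ay": 0,"az": 0,"dx": 0,"dy": 0,"dz": 0,"grip": 0},
], newtons=60)

```text
time_s: 11.42
eef_pos: [534.5, -205.5, 44.7]
tool_rot: [-180.0, -0.0, 10.5]
ft_force: [8.5, 3.0, -1.1]
grip_width: 7.6
grasp_force: 60.0
```

```bash
python3 -c "
from h import *
stat()"
```

```text
t 11.425 tcp x,y,z -3.5 -0.9 32.7 rot [-180.    -0.    10.5] F u,n,z 8.9 1.5 -1.1 grip 7.6
 corner x,y,z -53.5 -0.9 1.2
 corner x,y,z 46.5 -0.8 1.3
```

>>> servo_tool([
  {"ax": 0,"ay": 0,"az": 0,"dx": 0,"dy": 0,"dz": -0.05,"grip": 0},
  {"ax": 0,"ay": 0,"az": 0,"dx": 0,"dy": 0,"dz": -0.05,"grip": 0},
  {"ax": 0,"ay": 0,"az": 0,"dx": 0,"dy": 0,"dz": 0,"grip": 0},
], newtons=60)

```text
time_s: 11.8
eef_pos: [534.4, -205.7, 44.1]
tool_rot: [-179.9, -0.1, 10.5]
ft_force: [8.6, 3.0, 1.1]
grip_width: 7.4
grasp_force: 60.0
```

```bash
python3 -c "
from h import *
s=stat();print(s['wrist_torque'])"
```

```text
t 11.8 tcp x,y,z -3.6 -1.1 32.1 rot [-1.799e+02 -1.000e-01  1.050e+01] F u,n,z 9.0 1.4 1.1 grip 7.4
 corner x,y,z -53.6 -1.1 0.5
 corner x,y,z 46.4 -1.0 0.6
[ 0.62606637 -1.73760003 -0.06269749]
```

>>> servo_tool([
  {"ax": 0,"ay": 0,"az": 0,"dx": 0.1,"dy": 0.018,"dz": -0.03,"grip": 0},
  {"ax": 0,"ay": 0,"az": 0,"dx": 0.1,"dy": 0.018,"dz": 0,"grip": 0},
  {"ax": 0,"ay": 0,"az": 0,"dx": 0.1,"dy": 0.018,"dz": 0,"grip": 0},
  {"ax": 0,"ay": 0,"az": 0,"dx": 0,"dy": 0,"dz": 0,"grip": 0},
], newtons=60)

```text
time_s: 12.3
eef_pos: [536.6, -205.4, 43.8]
tool_rot: [-179.9, -0.0, 10.4]
ft_force: [5.8, 1.8, 4.4]
grip_width: 7.5
grasp_force: 60.0
```

```bash
python3 -c "
from h import *
s=stat();print(s['wrist_torque'])"
```

```text
t 12.3 tcp x,y,z -1.4 -1.2 31.8 rot [-179.9   -0.    10.4] F u,n,z 6.1 0.7 4.4 grip 7.5
 corner x,y,z -51.4 -1.1 0.3
 corner x,y,z 48.6 -1.1 0.4
[ 0.50091646 -1.08938018 -0.03216584]
```

>>> servo_tool([
  {"ax": 0,"ay": 0,"az": 0,"dx": 0.1,"dy": 0.018,"dz": 0,"grip": 0},
  {"ax": 0,"ay": 0,"az": 0,"dx": 0.1,"dy": 0.018,"dz": 0,"grip": 0},
  {"ax": 0,"ay": 0,"az": 0,"dx": 0,"dy": 0,"dz": 0,"grip": 0},
], newtons=60)

```text
time_s: 12.68
eef_pos: [538.1, -205.1, 43.8]
tool_rot: [-179.9, 0.0, 10.4]
ft_force: [4.5, 1.8, 4.6]
grip_width: 7.6
grasp_force: 60.0
```

```bash
python3 -c "
from h import *
s=stat();print(s['wrist_torque'])"
```

```text
t 12.675 tcp x,y,z 0.1 -1.2 31.8 rot [-179.9    0.    10.4] F u,n,z 4.7 1.0 4.6 grip 7.6
 corner x,y,z -49.9 -1.1 0.3
 corner x,y,z 50.1 -1.1 0.3
[ 0.50403537 -0.83851597 -0.03288667]
```

>>> servo_tool([
  {"ax": 0,"ay": 0,"az": 0,"dx": 0.1,"dy": 0.018,"dz": 0,"grip": 0},
  {"ax": 0,"ay": 0,"az": 0,"dx": 0.05,"dy": 0.01,"dz": 0,"grip": 0},
  {"ax": 0,"ay": 0,"az": 0,"dx": 0,"dy": 0,"dz": -0.05,"grip": 0},
  {"ax": 0,"ay": 0,"az": 0,"dx": 0,"dy": 0,"dz": 0,"grip": 0},
], newtons=60)

```text
time_s: 13.18
eef_pos: [539.1, -205.0, 43.8]
tool_rot: [-179.9, 0.0, 10.4]
ft_force: [1.4, 2.0, 13.1]
grip_width: 7.4
grasp_force: 60.0
```

```bash
python3 -c "
from h import *
s=stat();print(s['wrist_torque'])"
```

```text
t 13.175 tcp x,y,z 1.1 -1.2 31.8 rot [-179.9    0.    10.4] F u,n,z 1.8 1.7 13.1 grip 7.4
 corner x,y,z -48.9 -1.1 0.3
 corner x,y,z 51.1 -1.2 0.3
[ 0.57083894 -0.16446138 -0.05272346]
```

It is on the floor (17 N of press with no further descent) and against the stop (along-slot force has dropped). Releasing.

>>> servo_tool([
  {"ax": 0,"ay": 0,"az": 0,"dx": 0,"dy": 0,"dz": 0,"grip": 0.9},
  {"ax": 0,"ay": 0,"az": 0,"dx": 0,"dy": 0,"dz": 0,"grip": 1.5},
  {"ax": 0,"ay": 0,"az": 0,"dx": 0,"dy": 0,"dz": 0.1,"grip": 3},
  {"ax": 0,"ay": 0,"az": 0,"dx": 0,"dy": 0,"dz": 0.2,"grip": 3},
  {"ax": 0,"ay": 0,"az": 0,"dx": 0,"dy": 0,"dz": 2,"grip": 3},
  {"ax": 0,"ay": 0,"az": 0,"dx": 0,"dy": 0,"dz": 3,"grip": 3},
  {"ax": 0,"ay": 0,"az": 0,"dx": -1,"dy": 0,"dz": 5,"grip": 3},
  {"ax": 0,"ay": 0,"az": 0,"dx": -4,"dy": 1,"dz": 5,"grip": 3},
  {"ax": 0,"ay": 0,"az": 0,"dx": -5,"dy": 2,"dz": 3,"grip": 3},
  {"ax": 0,"ay": 0,"az": 0,"dx": 0,"dy": 0,"dz": 0,"grip": 3},
  {"ax": 0,"ay": 0,"az": 0,"dx": 0,"dy": 0,"dz": 0,"grip": 3},
], newtons=60)

```text
time_s: 14.55
eef_pos: [439.9, -174.9, 223.8]
tool_rot: [-179.9, 0.1, 10.5]
ft_force: [-0.1, -0.2, -0.1]
grip_width: 29.9
grasp_force: 0.0
```

Run:
```python
from h import *
s=stat()
w=robot.get_image("wrist")[...,::-1];c=robot.get_image("scene")[...,::-1]
cv2.imwrite("pics/w7.png",w)
cv2.imwrite("pics/c7.png",np.hstack([cv2.resize(w[0:300,200:400],(400,600),interpolation=3),cv2.resize(c[220:400,70:190],(400,600),interpolation=3)]))
H,S,V=[x.astype(int) for x in cv2.split(cv2.cvtColor(w.copy(),cv2.COLOR_BGR2HSV))]
c=blob((((H<8)|(H>172))&(S>130)&(V>110)).astype(np.uint8),(250,60,380,175))
P=np.array([onz(wray(p,s),26)[:2] for p in c[:,0].astype(float)]);print("shoe",c[:,0].min(0),c[:,0].max(0),(P@U-492).min(),(P@U-492).max(),(P@N+298).mean())
```

```text
t 14.55 tcp x,y,z -91.0 46.4 211.8 rot [-1.799e+02  1.000e-01  1.050e+01] F u,n,z -0.2 -0.2 -0.1 grip 29.9
 corner x,y,z -141.1 46.4 180.4
 corner x,y,z -41.1 46.5 180.2
shoe [320 156] [327 171] -67.83806811885773 -50.737877021809936 -0.270699117903643
```

View pics/c7.png

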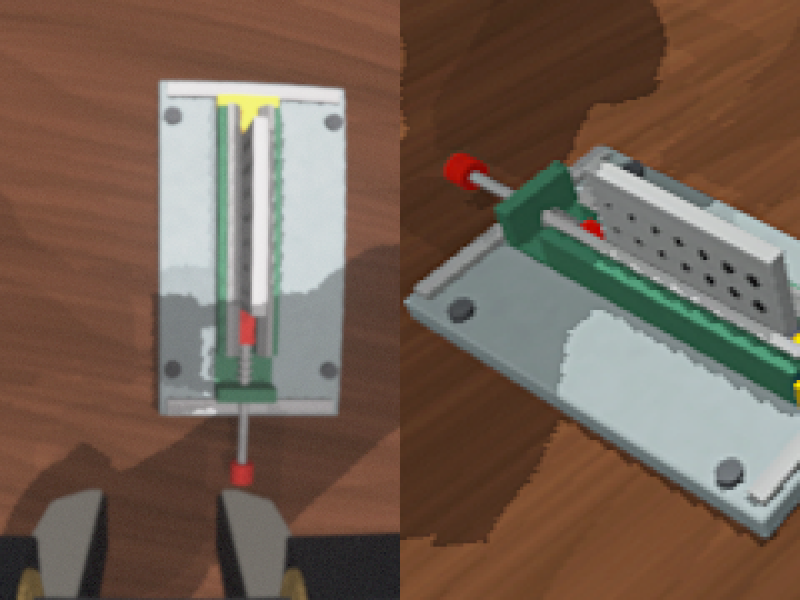

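The plate stands upright in the slot between the shoe (face at x≈-50.7 mm, about 8 mm of travel) and the yellow stop. One check of its length and height before handing in.

Run:
```python
from h import *
s=robot.sense();w=cv2.imread("pics/w7.png");H,S,V=[x.astype(int) for x in cv2.split(cv2.cvtColor(w,cv2.COLOR_BGR2HSV))]
ys=[];
c=blob(((S<40)&(V>165)).astype(np.uint8),(322,55,336,165))[:,0].astype(float);print(c.min(0),c.max(0))
for z in(70,72,74):
    P=np.array([onz(wray(p,s),z)[:2] for p in c]);x=P@U-492;y=P@N+298;print(z,x.min().round(1),x.max().round(1),"y",y.mean().round(1))
T=robot.get_calibration("scene");K=np.array(T["intrinsics"]);M=np.array(T["camera_from_world"])
for x in(-50,50):
  for z in(72,76):
    p=np.r_[(492+x)*U-298*N,z];q=K@(M[:3,:3]@p+M[:3,3]);print(x,z,"scene crop px",((q[:2]/q[2]-[70,220])*3.333).round(0))
```

```text
[326.  55.] [335. 156.]
70 -47.1 54.5 y -1.2
72 -47.0 54.0 y -0.9
74 -46.8 53.5 y -0.6
-50 72 scene crop px [182. 158.]
-50 76 scene crop px [180. 150.]
50 72 scene crop px [370. 251.]
50 76 scene crop px [368. 244.]
```

```bash
python3 -c "
from bench import robot
print(robot.hand_in())"
```

```text
the job is handed in; nothing more can be done
None
```

The drawplate stands upright in the green holder's slot, down on the floor between the red shoe and the yellow stop, released and handed in at about 15 s; the arm did not touch the brass and copper plates, the bottle or the ring box.

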